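# Fold in the stop arm and lengthen a telescopic stock stop by one hole

## Task

The telescopic stock stop on the bench is at its short setting. First swing its little stop arm in alongside the tube, so that it will clear the jar of screws; then press both spring buttons flush and draw the outer tube out until the buttons pop out through its next pair of holes. Leave the jar where it stands.

Things in the scene. Friction and masses are not known exactly. Their poses are not given: they have to be found in the camera images.
- buttons_mid (a point): fixed point on the tube's axis, 75 mm above the bench, midway between the two spring buttons. z up, y along the tube, the way the outer tube draws out, -x the stop arm's side (towards the robot). The domed steel buttons, 10 mm across, sit in the inner tube at y = 0 and stick out 5 mm through holes in both side faces of the outer tube (tips at x = -20 and +20 mm)
- outer_tube (a point): point of the outer tube's axis between its first pair of holes; moves with it, at buttons_mid at the start. Level aluminium tube, 30 x 30 mm square, underside 60 mm above the bench, from y = -90 to +132 mm about this point (34 mm collars at its ends). Next pair of holes (dark, 13 mm wide) at y = -70 mm. Pinched here, the buttons go flush and free it, and the grip can draw it along
- base_block (a point): top of the fixed grey block, 94 mm above the bench, that clamps the 24 mm square inner tube; 44 x 50 mm, centred 150 mm from the buttons along -y, on a 70 x 115 mm foot plate bolted to the bench
- sleeve (a joint): how far the outer tube is drawn out along +y (m): 0 at the short setting, 0.070 with the buttons in the next pair of holes, play about 2 mm each way, end stop at 0.084; slides with some 2 N of friction and 10 to 20 N as the buttons' domes slip under the hole's edge
- button_near (a joint): how far the button on the -x (robot's) side is pressed in (m): 0 popped out, 0.005 flush with the outer tube's face, about 0.007 once it lies under the tube's wall, where the wall holds it in; spring 3 to 5 N
- button_far (a joint): the same for the button on the far side
- stop_arm (a joint): angle of the stop arm (rad): 0 fully in, lying alongside the tube and pointing towards the base block (-y); about 1.5 standing out square to the tube (-x); end stops at 0 and 1.75; stiff, stays where it is left, about 1 N at the knob
- stop_knob (a point): centre of the grip of the stop arm's knob: upright black cylinder 16 mm across, from 52 to 96 mm above the bench (the point is 76 mm above it), at the free end of the stop arm, a flat steel bar 16 mm wide, 44 to 52 mm above the bench; 62 mm from the hinge
- stop_hinge (a point): point on the stop arm's upright hinge axis, at the height of stop_knob; carried by the outer tube, 42 mm to the -x side of its axis and 110 mm beyond the buttons along +y at the short setting. With the arm at angle q the knob is at the hinge plus 62 mm x (-sin q, -cos q) in the axes of buttons_mid
- jar_center (a point): centre, half-way up, of a loose glass jar of screws with a metal lid, 66 mm across and 86 mm high, standing on the -x side of the tube, some 45 mm beyond the opened arm in the way it would move as the tube is drawn out

How it is judged:
By the outcome, as a careful person would: the job done as asked, in the order asked, and still so for the second after the job is handed in, with the robot touching nothing.
It also fails if it takes over 48 s, if anything falls off the work surface, if the arm or the gripper's body presses on something with over 40 N, if the wrist force passes 120 N, or if a joint passes its speed limit or range.

## Robot

A 6-joint arm with a two-finger parallel gripper is mounted at the origin on a cart in front of the work surface, level with it; the furniture and walls round the work are solid. World frame = base frame: x ahead of the robot, y to its left, z up, the work surface at z = 0. Lengths are in mm, angles in rad, forces in N, time in s.
With the tool pointing down it reaches from about 275 to 1000 mm from the base axis. Payload 8.4 kg.
Tool frame: the origin (TCP) lies at the very end of the fingers, on their centre line; the grasp point (between the pads) lies 19 mm behind it (r.pinch_z is the distance from the TCP to the grasp point, in mm); z points along the fingers, y is the direction in which the jaws open and shut (so a half turn about z gives the same grasp; the last joint's range is limited). The gripper opens to 85 mm and grips with 20 to 120 N. Pads are 22 mm wide; open, the fingers measure 114 mm over their backs; the gripper's body (76 mm by 85 mm) begins 54 mm behind the grasp point. The pads swing forward as they close: fully open they stand 13 mm farther back than shut.
Start: joints at [-1.313, 0.353, 1.633, -0, 1.155, -0.002], TCP at [160.553, -604.029, 231.281] pointing down, gripper open.
Joint ranges: [-2.63, 2.63], [-0.92, 2.1], [0.06, 2.66], [-1.3, 4.44], [0, 2.69], [-3.02, 3.02]. Speed limits (rad/s): [2.22, 2.22, 2.79, 3.14, 3.14, 3.14].

## Interface

Orientations are given as [roll, pitch, yaw] about the fixed x, y, z axes, in that order (R = Rz(yaw) Ry(pitch) Rx(roll)).
In Python, from rig import r, optics gives the robot as it stands.
- The arm moves only by the shell command python3 -m creep 'ROWS' [FORCE]. ROWS is JSON, a list of rows, each an object with "dp": the shift along the tool's x, y, z in mm, a list of three; "angular": the turn, a rotation vector about the tool's x, y, z in rad, a list of three; "fingers": the finger opening in mm, from 0 to 85.4. In form: [{"dp": [dx, dy, dz], "angular": [wx, wy, wz], "fingers": fingers}, ...]. A call has 1 to 5 rows; each row is the pose to reach, as a shift and turn from the pose commanded when the call began, along the tool's axes at that moment; what a row does not reach only later rows make up. A row lasts 1/12 s, in which the tool goes at most 41.7 mm and 7.16 degrees, less where a joint would pass 70% of its speed; a pose out of reach is approached as far as the arm can. A call with a gripper value outside its range is refused whole. The fingers move at their own pace and stop on an object; FORCE is the grip in N (left out, the last holds). Time passes only in rows, so rows that repeat a pose let the fingers close. It gives the time, the measured TCP pose, the force and the opening at its end, in the units of the state.
- r.sense(): the state, without advancing time (a new reading comes with each control period).
- optics.grab_frame(name): name is "side" or "top"; returns the picture (480x640x3 uint8, blue, green, red); there is no depth.
- optics.camera_params(name): a dict with "fx", "fy", "cx", "cy" (pixels), "eye" and "rotation" of the camera in the world. Camera axes: x right, y up, looking along -z (the intrinsics and any distortion apply to the point x, -y, -z); pixel columns grow to the right and rows downward; lengths in mm; the calibration is good to about 2 mm. A picture is of the moment at which its call begins. camera_params takes no time and is no camera call.
- r.sign_off(): hands the job in, once; it reports no verdict.
The state is a dict: "clock": time; "qpos": joint angles; "qvel": joint speeds; "joint_efforts": joint torques, N m; "eef_pos": TCP position; "tcp_rot": TCP orientation; "contact_force": force on the tool from outside, world axes, zero at the start; "wrist_torque": the same for the moment, N m; "opening": opening from 0.0 (shut) to 1.0 (fully open).
Only numpy, scipy, OpenCV 4.12 (cv2) and the standard library are available. Lean on these libraries where they do the work, as an engineer would, in place of code of your own. Each camera call takes 0.05 s, during which the arm holds its last target.

## Working session

There is one attempt and no reset: what is moved stays moved. The work goes in short steps, Python scripts to look and compute and a shell command to move; the robot and the scene stay as the last step left them, time stands still between calls to the robot, and variables do not carry over. Pictures are saved under pics/ and viewed, and the job is handed in when it is done.

```bash
mkdir -p pics; ls; python3 - <<'E'
from rig import r, optics
import cv2
print(r.sense(), r.pinch_z)
for n in("side","top"):
    print(n,optics.camera_params(n)); cv2.imwrite(f"pics/{n}0.png",optics.grab_frame(n))
E
```

```text
pics
{'clock': 0.0, 'qpos': array([-1.31340112e+00,  3.53617062e-01,  1.63416157e+00, -7.10068035e-07,
        1.15522151e+00, -2.40729111e-03]), 'qvel': array([-1.46011140e-03,  2.85789903e-05,  8.13076444e-05, -1.46241399e-03,
       -7.50469892e-04, -8.49363044e-04]), 'joint_efforts': array([ 2.17216598e-04, -6.05267358e+01, -3.42068803e+01,  8.49433923e-05,
        9.08325543e-03, -7.90575712e-06]), 'eef_pos': array([ 160.42467447, -603.54514008,  230.56937087]), 'tcp_rot': array([-3.14018517e+00, -2.73899451e-06,  2.59802783e-01]), 'contact_force': array([ 0.46701236,  0.30743921, -0.53074272]), 'wrist_torque': array([0.00385869, 0.03002333, 0.00083399]), 'opening': 0.9995192590793088} 18.700000000000003
side {'fx': 470.5400825579111, 'fy': 470.5400825579111, 'cx': 331.5151934887147, 'cy': 243.29073435501445, 'eye': array([ 350.23202656, -414.67977804,  554.80960284]), 'rotation': array([ 0.98904029,  0.00931062, -0.27416611])}
top {'fx': 537.4997010505145, 'fy': 537.4997010505145, 'cx': 320.85034048723384, 'cy': 238.39080865226336, 'eye': array([ 448.71337921,  277.15796592, 1047.40461956]), 'rotation': array([ 9.29790816e-02, -4.41265040e-04, -1.59981735e+00])}
```

View pics/side0.png

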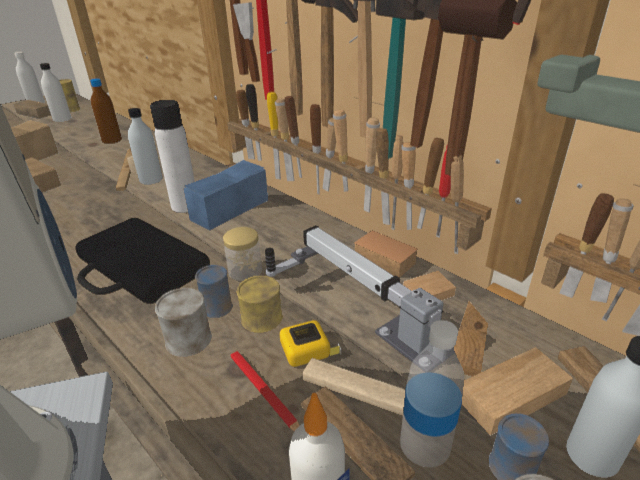

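View pics/top0.png

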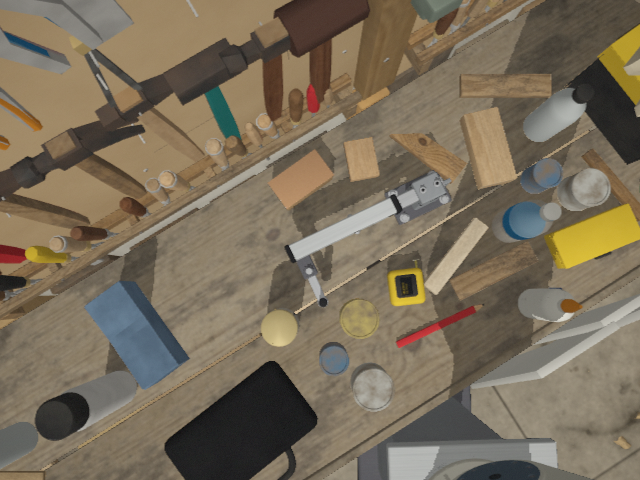

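```bash
cat > h.py <<'E'
from rig import r, optics
import cv2, numpy as np
from scipy.spatial.transform import Rotation as R
def cam(n):
    p=optics.camera_params(n); return p, R.from_euler('xyz',p['rotation']).as_matrix()
def proj(n,P):
    p,M=cam(n); c=(np.atleast_2d(P)-p['eye'])@M
    return np.c_[p['cx']+p['fx']*c[:,0]/-c[:,2], p['cy']+p['fy']*-c[:,1]/-c[:,2]]
def ray(n,u,v):
    p,M=cam(n); return p['eye'], M@np.array([(u-p['cx'])/p['fx'],-(v-p['cy'])/p['fy'],-1])
def atz(n,u,v,z):
    e,d=ray(n,u,v); return e+d*(z-e[2])/d[2]
def crop(n,out,x0,y0,x1,y1,s,img=None):
    im=optics.grab_frame(n) if img is None else img
    c=cv2.resize(im[y0:y1,x0:x1],None,fx=s,fy=s,interpolation=cv2.INTER_CUBIC)
    for x in range((x0+9)//10*10,x1,10):
        cv2.line(c,((x-x0)*s,0),((x-x0)*s,4 if x%50 else 12),(0,0,255),1)
        if x%50==0: cv2.putText(c,str(x),((x-x0)*s,24),0,.4,(0,0,255))
    for y in range((y0+9)//10*10,y1,10):
        cv2.line(c,(0,(y-y0)*s),(4 if y%50 else 12,(y-y0)*s),(0,0,255),1)
        if y%50==0: cv2.putText(c,str(y),(14,(y-y0)*s+4),0,.4,(0,0,255))
    cv2.imwrite('pics/'+out,c)
E
python3 - <<'E'
from h import *
crop('top','t1.png',255,160,460,350,3+0,cv2.imread('pics/top0.png'))
crop('side','s1.png',210,210,460,370,3,cv2.imread('pics/side0.png'))
E
```

```text
(no output)
```

View pics/t1.png

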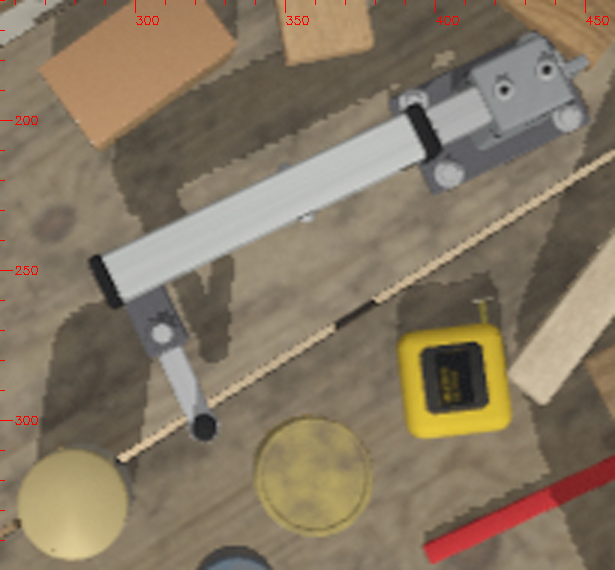

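View pics/s1.png

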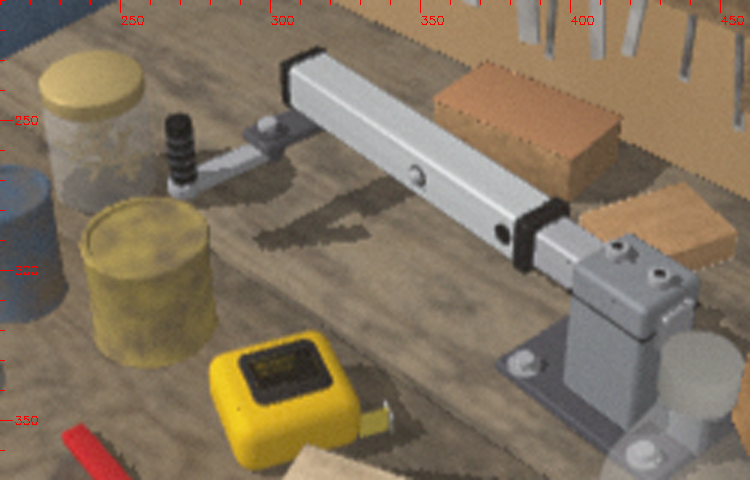

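```bash
cat > fit.py <<'E'
from h import *
from scipy.optimize import least_squares
def hinge(s=0): return np.array([-42,110+s,0])
F=[('top',(-20,0,75),(357.3,232.3)),('top',(20,0,75),(349.3,216)),
('top',(17,132,92),(285.7,246)),('top',(-17,132,92),(293.3,262)),('top',(17,-90,92),(394.5,194.7)),('top',(-17,-90,92),(402,210.5)),
('top','k96',(323,302.3)),('side',(-20,0,75),(349,268.7)),('side',(-15,-70,75),(377.3,288)),('side','k96',(269.3,249.3)),('side','k52',(270,272))]
def res(p,full=False):
    x,y,th,q=p; M=R.from_euler('z',th).as_matrix(); out=[]
    for n,P,uv in F:
        if isinstance(P,str): P=np.array([-42-62*np.sin(q),110-62*np.cos(q),float(P[1:])])
        W=M@np.array(P,float)+[x,y,0]
        out.append(proj(n,W)[0]-uv)
    return np.array(out) if full else np.ravel(out)
if __name__=='__main__':
    b=atz('top',353,224,75); print(b)
    a=atz('top',290,254,92)-atz('top',398,202.5,92); th=np.arctan2(-a[0],a[1])
    s=least_squares(res,[b[0],b[1],th,1.5],loss='soft_l1'); print(s.x); print(res(s.x,True).round(1))
    x,y,th,q=s.x;M=R.from_euler('z',th).as_matrix()
    print('hinge',M@[-42,110,76]+[x,y,0],'knob',M@[-42-62*np.sin(q),110-62*np.cos(q),76]+[x,y,0])
    print('knob at 0',M@[-42,48,76]+[x,y,0], 'block',M@[0,-150,94]+[x,y,0])
    print('jar top',atz('top',279,328,86),atz('side',240,237,86))
    print('yellow tin',atz('top',359,318,60))
E
python3 fit.py
```

```text
[563.95709041 214.7957245   75.        ]
[5.64407167e+02 2.12912763e+02 4.17072507e-01 1.58083627e+00]
[[ 1.5  1.3]
 [-0.1 -2.1]
 [-1.9 -0.2]
 [-1.3  1. ]
 [ 1.  -2. ]
 [ 1.9 -0.9]
 [ 1.  -0.1]
 [-2.7  0.2]
 [-0.3 -0.7]
 [-0.8 -0.3]
 [ 0.5 -2.7]]
hinge [481.44803874 296.46982721  76.        ] knob [424.51346171 271.92489008  76.        ]
knob at 0 [506.5633489  239.78454521  76.        ] block [625.17001431  75.7709515   94.        ]
jar top [381.33054253 352.74824921  86.        ] [381.82435222 341.53004267  86.        ]
yellow tin [393.27366106 208.8726806   60.        ]
```

```bash
cat > ov.py <<'E'
from h import *
import sys
def overlay(n,img,x,y,th,q,s=0):
    # returns upscaled img
    S=3; big=cv2.resize(img,None,fx=S,fy=S,interpolation=cv2.INTER_CUBIC)
    M=R.from_euler('z',th).as_matrix()
    def L(pts,c,closed=True):
        p=proj(n,np.array(pts,float)@M.T+[x,y,0]); p=((p+.5)*S).astype(int)
        cv2.polylines(big,[p.reshape(-1,1,2)],closed,c,1)
    for z in(60,90): L([(-15,-90+s,z),(15,-90+s,z),(15,132+s,z),(-15,132+s,z)],(0,0,255))
    for z in(58,92): L([(-17,-90+s,z),(17,-90+s,z),(17,132+s,z),(-17,132+s,z)],(255,0,255))
    L([(-22,-175,94),(22,-175,94),(22,-125,94),(-22,-125,94)],(0,255,0))
    a=np.linspace(0,6.28,24)
    k=np.array([-42-62*np.sin(q),110+s-62*np.cos(q)])
    for z in(52,96): L([(k[0]+8*np.cos(t),k[1]+8*np.sin(t),z) for t in a],(255,255,0))
    L([(-15,5*np.cos(t),75+5*np.sin(t)) for t in a],(0,255,255))
    L([(-20,0,75),(20,0,75)],(0,255,255))
    L([(-15,-70+s+6.5*np.cos(t),75+6.5*np.sin(t)) for t in a],(0,255,255))
    return big
if __name__=='__main__':
    p=[float(v) for v in sys.argv[1:5]]
    t=overlay('top',cv2.imread('pics/top0.png'),*p)[480:1050,765:1400]
    s=overlay('side',cv2.imread('pics/side0.png'),*p)[630:1110,630:1380]
    cv2.imwrite('pics/ovt.png',t);cv2.imwrite('pics/ovs.png',s)
E
python3 ov.py 564.4 212.9 0.417 1.58
```

```text
(no output)
```

View pics/ovt.png

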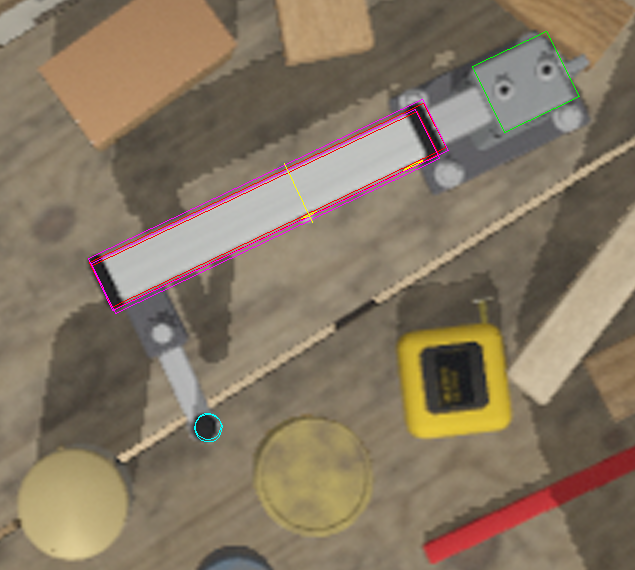

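View pics/ovs.png

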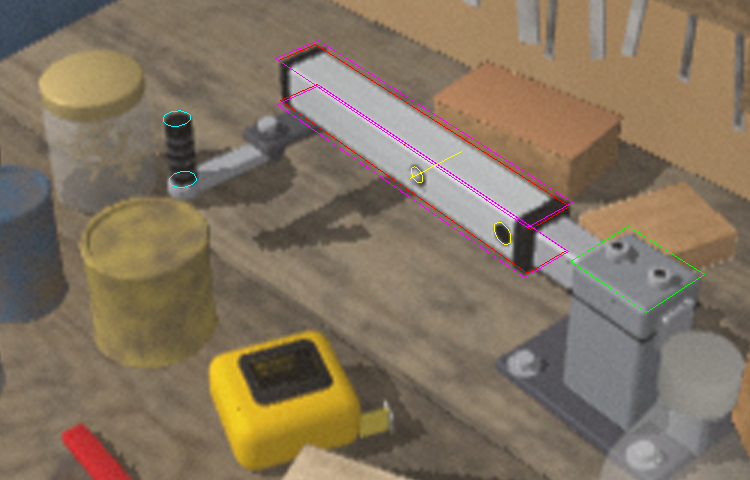

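```bash
cat > plan.py <<'E'
from h import *
import sys
# plan.py x y z yaw_deg [nrows] -> total dp/ang and per-row steps (shift from now)
def go(x,y,z,yaw,n=5):
    s=r.sense(); p=s['eef_pos']; M=R.from_euler('xyz',s['tcp_rot'])
    T=R.from_euler('xyz',[np.pi,0,np.radians(yaw)])
    D=M.inv().apply(np.array([x,y,z])-p); w=(M.inv()*T).as_rotvec()
    print('at',p.round(1),'rpy',s['tcp_rot'].round(3),'q',s['qpos'].round(2),'F',s['contact_force'].round(1),'op',round(s['opening']*85.4,1),'t',round(s['clock'],2))
    N=max(np.linalg.norm(D)/41,abs(np.degrees(np.linalg.norm(w)))/7,1e-6); print('total dp',D.round(1),'w',w.round(3),'rows needed',round(N,1))
    f=min(1,n/N)
    print('this call end: dp',(D*f).round(1),'w',(w*f).round(3))
if __name__=='__main__': 
    a=[float(v) for v in sys.argv[1:]]; go(*a)
E
python3 - <<'E'
from h import *
def tri(a,b):
    e1,d1=ray('top',*a); e2,d2=ray('side',*b)
    t=np.linalg.lstsq(np.c_[d1,-d2],e2-e1,rcond=None)[0]
    P,Q=e1+d1*t[0],e2+d2*t[1]; print(((P+Q)/2).round(),np.linalg.norm(P-Q).round(1))
tri((550,211),(443,333)) # water bottle cap
tri((571,307),(315,393)) # glue
tri((583,94),(638,348))
tri((64,417),(165,107)) 
E
python3 plan.py 250 -420 320 60
```

```text
[561. -92. 197.] 0.1
[ 410. -121.  185.] 4.9
[ 753. -162.  189.] 3.1
[274. 655. 246.] 1.1
at [ 160.4 -603.6  230.6] rpy [-3.14  0.    0.26] q [-1.31  0.35  1.63 -0.    1.16 -0.  ] F [-0.1  0.5 -0.1] op 85.5 t 0.1
total dp [ 133.7 -154.6  -89.2] w [-0.001 -0.    -0.787] rows needed 6.4
this call end: dp [ 103.7 -119.9  -69.2] w [-0.001 -0.    -0.611]
```

```bash
python3 -m creep '[{"dp":[21,-24,-18],"angular":[0,0,-0.12],"fingers":45},{"dp":[42,-48,-36],"angular":[0,0,-0.24],"fingers":45},{"dp":[63,-72,-54],"angular":[0,0,-0.36],"fingers":45},{"dp":[84,-96,-72],"angular":[0,0,-0.48],"fingers":45},{"dp":[105,-120,-90],"angular":[0,0,-0.6],"fingers":45}]' 20
python3 plan.py 330 -150 320 95
```

```text
clock: 0.52
eef_pos: [231.4, -459.5, 321.6]
tcp_rot: [-3.141, -0.0, 0.865]
contact_force: [1.0, -0.5, 1.0]
opening: 0.53
at [ 231.4 -459.5  321.6] rpy [-3.141 -0.     0.865] q [-1.11  0.1   1.76  0.    1.29 -0.4 ] F [ 1.  -0.5  1. ] op 45.3 t 0.52
total dp [ 299.5 -125.6    1.8] w [-0.001 -0.001 -0.793] rows needed 7.9
this call end: dp [189.  -79.3   1.2] w [-0.  -0.  -0.5]
```

```bash
python3 -m creep '[{"dp":[38,-16,0],"angular":[0,0,-0.1],"fingers":45},{"dp":[76,-32,0],"angular":[0,0,-0.2],"fingers":45},{"dp":[114,-48,0],"angular":[0,0,-0.3],"fingers":45},{"dp":[152,-64,0],"angular":[0,0,-0.4],"fingers":45},{"dp":[190,-80,0],"angular":[0,0,-0.5],"fingers":45}]' 20
python3 plan.py 424.5 272 320 114
```

```text
clock: 0.93
eef_pos: [294.4, -263.0, 321.1]
tcp_rot: [3.142, -0.0, 1.364]
contact_force: [1.8, -0.4, 0.5]
opening: 0.529
at [ 294.4 -263.   321.1] rpy [ 3.142 -0.     1.364] q [-0.73 -0.11  1.97  0.    1.29 -0.53] F [ 1.8 -0.4  0.5] op 45.2 t 0.93
total dp [550.3  17.5   1.2] w [ 0.    -0.    -0.626] rows needed 13.4
this call end: dp [204.9   6.5   0.4] w [ 0.    -0.    -0.233]
```

```bash
python3 -m creep '[{"dp":[40,1,0],"angular":[0,0,-0.05],"fingers":45},{"dp":[80,2,0],"angular":[0,0,-0.1],"fingers":45},{"dp":[120,4,0],"angular":[0,0,-0.15],"fingers":45},{"dp":[160,5,0],"angular":[0,0,-0.2],"fingers":45},{"dp":[200,6,0],"angular":[0,0,-0.25],"fingers":45}]' 20
python3 plan.py 424.5 272 320 114
```

```text
clock: 1.35
eef_pos: [342.0, -68.8, 321.4]
tcp_rot: [3.141, 0.0, 1.612]
contact_force: [1.8, -1.1, -0.1]
opening: 0.528
at [342.  -68.8 321.4] rpy [3.141 0.    1.612] q [-0.2  -0.2   2.04 -0.    1.3  -0.24] F [ 1.8 -1.1 -0.1] op 45.1 t 1.35
total dp [337.1  96.4   1.3] w [ 0.001  0.    -0.378] rows needed 8.6
this call end: dp [197.1  56.4   0.8] w [ 0.     0.    -0.221]
```

```bash
python3 -m creep '[{"dp":[39,11,0],"angular":[0,0,-0.05],"fingers":45},{"dp":[78,22,0],"angular":[0,0,-0.1],"fingers":45},{"dp":[117,33,0],"angular":[0,0,-0.15],"fingers":45},{"dp":[156,45,0],"angular":[0,0,-0.2],"fingers":45},{"dp":[195,56,0],"angular":[0,0,-0.25],"fingers":45}]' 20
python3 plan.py 424.5 272 200 114
```

```text
clock: 1.77
eef_pos: [390.4, 128.7, 321.3]
tcp_rot: [3.141, 0.0, 1.863]
contact_force: [0.8, -0.4, 0.2]
opening: 0.527
at [390.4 128.7 321.3] rpy [3.141 0.    1.863] q [ 0.31 -0.08  1.94 -0.    1.28  0.02] F [ 0.8 -0.4  0.2] op 45.0 t 1.77
total dp [127.5  73.8 121.3] w [ 0.     0.    -0.127] rows needed 4.7
this call end: dp [127.5  73.8 121.3] w [ 0.     0.    -0.127]
```

```bash
python3 -m creep '[{"dp":[26,15,22],"angular":[0,0,-0.03],"fingers":45},{"dp":[52,30,46],"angular":[0,0,-0.06],"fingers":45},{"dp":[78,45,71],"angular":[0,0,-0.09],"fingers":45},{"dp":[103,60,96],"angular":[0,0,-0.12],"fingers":45},{"dp":[127,74,121],"angular":[0,0,-0.127],"fingers":45}]' 20
python3 - <<'E'
from h import *
crop('top','t2.png',255,160,460,350,3)
crop('side','s2.png',210,150,460,350,3)
E
python3 plan.py 424.5 272 120 114
```

```text
clock: 2.18
eef_pos: [425.3, 270.9, 198.9]
tcp_rot: [3.142, -0.0, 1.989]
contact_force: [0.7, -0.6, 0.3]
opening: 0.53
at [424.1 271.2 196.1] rpy [-3.136  0.     1.989] q [0.57 0.21 1.92 0.   1.02 0.15] F [ 1.1  0.5 -0.1] op 44.9 t 2.28
total dp [ 0.6  1.2 76.1] w [-0.006  0.    -0.   ] rows needed 1.9
this call end: dp [ 0.6  1.2 76.1] w [-0.006  0.    -0.   ]
```

View pics/t2.png

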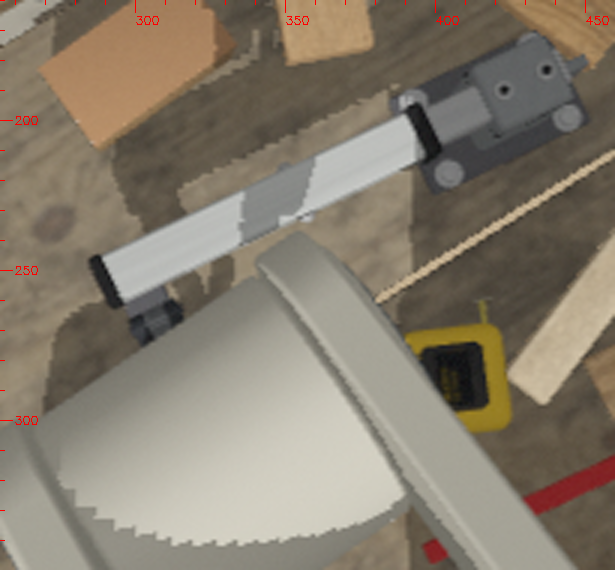

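View pics/s2.png

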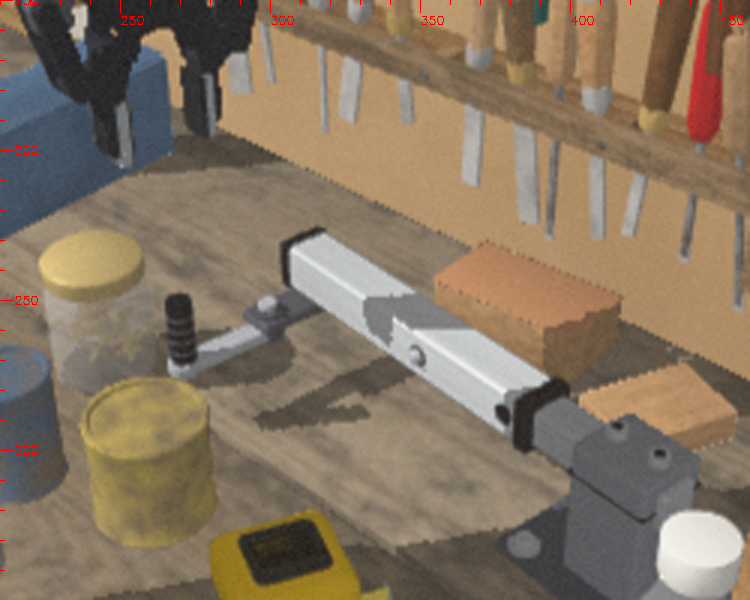

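The top view is now blocked by the arm. In the side view, the finger tips are at about (251,205) and (280,195), above the knob at (270,249).

```bash
python3 - <<'E'
from h import *
p=r.sense()['eef_pos'];print(p,proj('side',[p, p+[0,0,13], [424.5,272,96],[424.5,272,52]]))
M=R.from_euler('xyz',r.sense()['tcp_rot']).as_matrix()
for s in(-22.5,22.5): print(proj('side',p+M@[0,s,-8]))
E
```

```text
[424.05628637 271.16952135 196.09234167] [[263.16041081 198.33256365]
 [262.44195355 191.17498051]
 [268.44830011 248.97482301]
 [270.47855419 269.25933936]]
[[250.77633143 198.1198607 ]]
[[274.33926936 189.88018484]]
```

```bash
python3 -m creep '[{"dp":[0,1,35],"angular":[0,0,0],"fingers":45},{"dp":[0,1,70],"angular":[0,0,0],"fingers":45},{"dp":[0,1,100],"angular":[0,0,0],"fingers":45},{"dp":[0,1,125],"angular":[0,0,0],"fingers":45},{"dp":[0,1,136],"angular":[0,0,0],"fingers":45}]' 20
python3 - <<'E'
from h import *
crop('side','s3.png',210,150,460,350,3)
E
python3 plan.py 424.5 272 59 114
```

```text
clock: 2.7
eef_pos: [424.7, 268.1, 61.9]
tcp_rot: [-3.138, 0.001, 1.986]
contact_force: [-0.7, -0.3, -0.3]
opening: 0.523
at [424.6 268.   61.4] rpy [-3.137e+00  1.000e-03  1.986e+00] q [ 0.56  0.41  2.02 -0.    0.72  0.14] F [-1.  -0.3 -1.1] op 45.0 t 2.75
total dp [3.6 1.6 2.4] w [-0.005  0.001 -0.003] rows needed 0.1
this call end: dp [3.6 1.6 2.4] w [-0.005  0.001 -0.003]
```

View pics/s3.png

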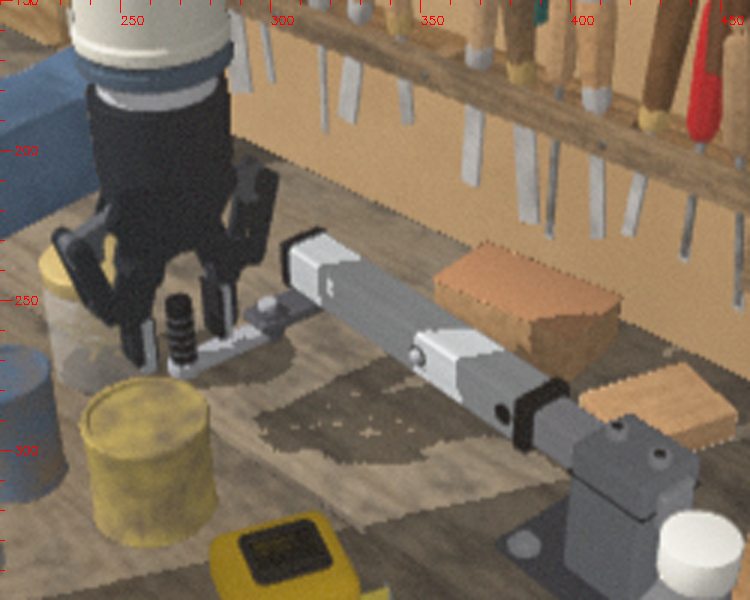

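```bash
python3 -m creep '[{"dp":[3.5,1,1],"angular":[0,0,0],"fingers":45},{"dp":[3.5,1,1],"angular":[0,0,0],"fingers":10},{"dp":[3.5,1,1],"angular":[0,0,0],"fingers":10},{"dp":[3.5,1,1],"angular":[0,0,0],"fingers":10},{"dp":[3.5,1,1],"angular":[0,0,0],"fingers":10}]' 25
python3 plan.py 424.5 272 59 114
```

```text
clock: 3.17
eef_pos: [426.2, 273.6, 64.9]
tcp_rot: [3.14, -0.0, 1.987]
contact_force: [-3.3, -1.3, 6.3]
opening: 0.177
at [426.2 273.6  64.9] rpy [ 3.14  -0.     1.987] q [0.57 0.4  2.02 0.   0.72 0.15] F [-3.3 -1.3  6.3] op 15.1 t 3.17
total dp [-0.7 -2.2  5.9] w [ 0.001 -0.    -0.003] rows needed 0.2
this call end: dp [-0.7 -2.2  5.9] w [ 0.001 -0.    -0.003]
```

```bash
python3 -m creep '[{"dp":[0,0,0],"angular":[0,0,0],"fingers":10},{"dp":[0,0,-2],"angular":[0,0,0],"fingers":10},{"dp":[0,0,-2],"angular":[0,0,0],"fingers":10}]'
python3 - <<'E'
from h import *
crop('side','s4.png',210,200,340,300,6)
E
python3 plan.py 424.5 272 59 114
```

```text
clock: 3.42
eef_pos: [426.3, 273.5, 65.5]
tcp_rot: [3.14, -0.0, 1.987]
contact_force: [4.5, 1.6, -13.8]
opening: 0.177
at [426.2 273.5  65.4] rpy [ 3.14  -0.     1.987] q [ 0.57  0.4   2.02 -0.    0.72  0.15] F [  3.4   2.4 -12.9] op 15.0 t 3.47
total dp [-0.6 -2.2  6.4] w [ 0.001 -0.    -0.003] rows needed 0.2
this call end: dp [-0.6 -2.2  6.4] w [ 0.001 -0.    -0.003]
```

View pics/s4.png

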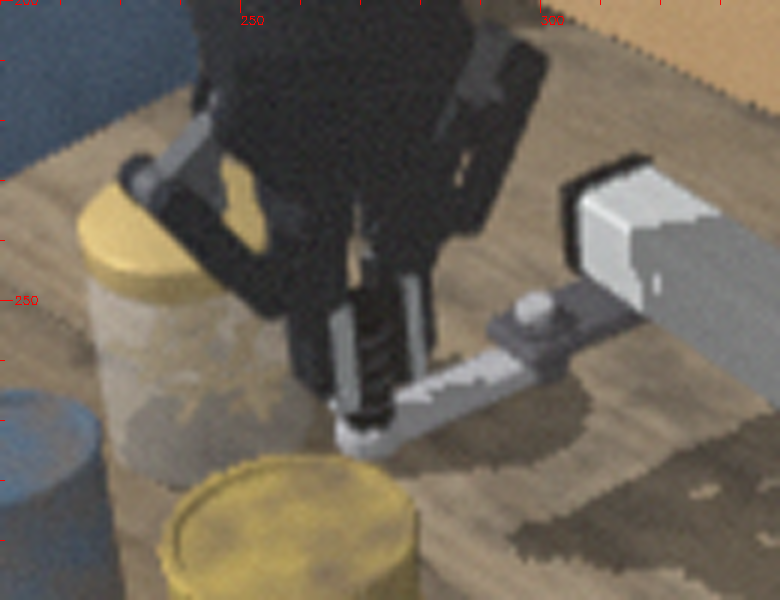

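```bash
cat > arc.py <<'E'
from h import *
import sys
# arc.py hx hy step_deg n [dx dy dz tool-preload correction]
hx,hy,st,n=[float(v) for v in sys.argv[1:5]]
s=r.sense(); p=s['eef_pos']; M=R.from_euler('xyz',s['tcp_rot']); H=np.array([hx,hy,p[2]])
for i in range(1,int(n)+1):
    f=np.radians(st*i); q=H+R.from_euler('z',f).apply(p-H)
    print(M.inv().apply(q-p).round(1), 'w', M.inv().apply([0,0,f]).round(3))
d=p-H; print('radius',np.linalg.norm(d),'q est',np.degrees(np.arctan2(-(d[0]*np.cos(.417)+d[1]*np.sin(.417)),-(-d[0]*np.sin(.417)+d[1]*np.cos(.417)))))
E
python3 arc.py 483 297.8 6 5
```

```text
[-6.5  0.3 -0. ] w [ 0.     0.    -0.105]
[-12.9   1.2  -0. ] w [ 0.     0.    -0.209]
[-19.1   2.8   0. ] w [ 0.     0.    -0.314]
[-25.2   5.1   0. ] w [ 0.     0.001 -0.419]
[-31.    7.9   0. ] w [ 0.     0.001 -0.524]
radius 61.74663417826619 q est 90.69378887820491
```

```bash
python3 -m creep '[{"dp":[-6.5,0.3,1],"angular":[0,0,-0.105],"fingers":10},{"dp":[-12.9,1.2,1],"angular":[0,0,-0.209],"fingers":10},{"dp":[-19.1,2.8,1],"angular":[0,0,-0.314],"fingers":10},{"dp":[-25.2,5.1,1],"angular":[0,0,-0.419],"fingers":10},{"dp":[-31,7.9,1],"angular":[0,0,-0.524],"fingers":10}]'
python3 arc.py 483 297.8 6 5; python3 plan.py 424 272 60 114
```

```text
clock: 3.88
eef_pos: [446.4, 248.4, 65.2]
tcp_rot: [3.14, 0.001, 2.516]
contact_force: [1.6, 3.3, -5.0]
opening: 0.177
[-6.4  0.3  0. ] w [-0.     0.    -0.105]
[-12.8   1.2   0. ] w [-0.     0.    -0.209]
[-19.    2.8   0. ] w [-0.     0.001 -0.314]
[-25.1   5.    0. ] w [-0.     0.001 -0.419]
[-30.9   7.9   0. ] w [-0.     0.001 -0.524]
radius 61.51661973489237 q est 60.41432399278391
at [446.4 248.4  65.2] rpy [3.140e+00 1.000e-03 2.516e+00] q [ 0.5   0.41  2.01  0.    0.73 -0.44] F [ 1.6  3.3 -5. ] op 15.2 t 3.88
total dp [32.   6.   5.2] w [0.002 0.    0.526] rows needed 4.3
this call end: dp [32.   6.   5.2] w [0.002 0.    0.526]
```

Moving well, forces low.

```bash
python3 -m creep '[{"dp":[-6.4,0.3,0],"angular":[0,0,-0.105],"fingers":10},{"dp":[-12.8,1.2,0],"angular":[0,0,-0.209],"fingers":10},{"dp":[-19,2.8,0],"angular":[0,0,-0.314],"fingers":10},{"dp":[-25.1,5,0],"angular":[0,0,-0.419],"fingers":10},{"dp":[-30.9,7.9,0],"angular":[0,0,-0.524],"fingers":10}]'
python3 arc.py 483 297.8 6 5; python3 plan.py 424 272 60 114
```

```text
clock: 4.3
eef_pos: [476.1, 236.5, 65.2]
tcp_rot: [3.14, 0.001, 3.04]
contact_force: [1.2, 2.6, -3.5]
opening: 0.181
[-6.4  0.3  0. ] w [-0.     0.    -0.105]
[-12.8   1.2   0. ] w [-0.     0.    -0.209]
[-19.1   2.8   0. ] w [-0.     0.    -0.314]
[-25.1   5.1   0. ] w [-0.001  0.    -0.419]
[-30.9   8.    0.1] w [-0.001  0.001 -0.524]
radius 61.6719812621289 q est 30.27647954749411
at [476.1 236.5  65.2] rpy [3.14e+00 1.00e-03 3.04e+00] q [ 0.46  0.43  1.96  0.    0.75 -1.01] F [ 1.2  2.6 -3.5] op 15.5 t 4.3
total dp [55.5 30.   5.1] w [2.00e-03 1.00e-03 1.05e+00] rows needed 8.6
this call end: dp [32.3 17.4  3. ] w [0.001 0.    0.611]
```

```bash
python3 -m creep '[{"dp":[-6.4,0.3,0],"angular":[0,0,-0.105],"fingers":10},{"dp":[-12.8,1.2,0],"angular":[0,0,-0.209],"fingers":10},{"dp":[-19.1,2.8,0],"angular":[0,0,-0.314],"fingers":10},{"dp":[-25.1,5.1,0],"angular":[0,0,-0.419],"fingers":10},{"dp":[-31.4,8.3,0],"angular":[0,0,-0.53],"fingers":10}]'
python3 -m creep '[{"dp":[0,0,0],"angular":[0,0,0],"fingers":10},{"dp":[0,0,0],"angular":[0,0,0],"fingers":10}]'
python3 arc.py 483 297.8 2 2; python3 plan.py 424 272 60 114
```

```text
clock: 4.72
eef_pos: [508.2, 241.3, 65.2]
tcp_rot: [-3.142, 0.001, -2.714]
contact_force: [1.0, 1.1, -3.2]
opening: 0.173
clock: 4.88
eef_pos: [508.1, 241.3, 65.1]
tcp_rot: [-3.141, 0.002, -2.722]
contact_force: [2.2, -0.4, 0.7]
opening: 0.178
[-2.2  0.   0. ] w [-0.    -0.    -0.035]
[-4.3  0.1  0. ] w [-0.   -0.   -0.07]
radius 61.79571646692042 q est -0.05809160505519206
at [508.1 241.3  65.1] rpy [-3.141e+00  2.000e-03 -2.722e+00] q [ 0.44  0.47  1.89 -0.    0.78 -1.55] F [ 2.2 -0.4  0.7] op 15.2 t 4.88
total dp [64.3 62.3  5. ] w [1.000e-03 2.000e-03 1.572e+00] rows needed 12.9
this call end: dp [25.  24.2  1.9] w [0.    0.001 0.611]
```

```bash
python3 -m creep '[{"dp":[-1,0,0],"angular":[0,0,-0.016],"fingers":10},{"dp":[-2,0,0],"angular":[0,0,-0.032],"fingers":10},{"dp":[-2,0,0],"angular":[0,0,-0.032],"fingers":10}]'
python3 arc.py 483 297.8 2 1; python3 -c "
from h import *
print(r.sense()['contact_force'])
crop('side','s5.png',210,200,460,350,3)"
```

```text
clock: 5.13
eef_pos: [509.1, 242.0, 65.0]
tcp_rot: [3.142, 0.0, -2.687]
contact_force: [-1.2, -2.2, 6.3]
opening: 0.174
[-2.2  0.   0. ] w [-0.     0.    -0.035]
radius 61.63600150175398 q est -1.2054799121694963
[-1.15751322 -2.15872415  6.30458079]
```

View pics/s5.png

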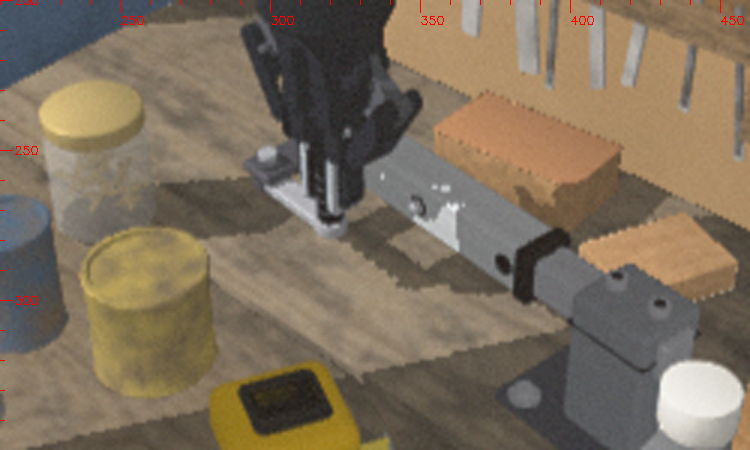

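```bash
python3 -m creep '[{"dp":[-1.5,0,0],"angular":[0,0,0],"fingers":10},{"dp":[-2,0,0],"angular":[0,0,0],"fingers":10},{"dp":[-2,0,0],"angular":[0,0,0],"fingers":10}]'
python3 arc.py 483 297.8 2 1
```

```text
clock: 5.43
eef_pos: [509.2, 242.1, 64.8]
tcp_rot: [3.141, -0.003, -2.687]
contact_force: [-6.1, -4.5, 13.8]
opening: 0.176
[-2.1  0.  -0. ] w [ 0.     0.    -0.035]
radius 61.55468470610777 q est -1.3330249834912433
```

```bash
python3 -m creep '[{"dp":[1.5,0,0],"angular":[0,0,0],"fingers":10},{"dp":[1.5,0,0],"angular":[0,0,0],"fingers":34},{"dp":[1.5,0,0],"angular":[0,0,0],"fingers":34},{"dp":[1.5,0,-10],"angular":[0,0,0],"fingers":34},{"dp":[1.5,0,-40],"angular":[0,0,0],"fingers":34}]'
python3 -m creep '[{"dp":[0,0,-40],"angular":[0,0,0],"fingers":34},{"dp":[0,0,-65],"angular":[0,0,0.1],"fingers":60}]'
python3 plan.py 566 214.8 165 114
```

```text
clock: 5.85
eef_pos: [506.9, 241.0, 101.7]
tcp_rot: [3.141, -0.007, -2.686]
contact_force: [-0.6, -0.3, -0.5]
opening: 0.398
clock: 6.02
eef_pos: [510.1, 242.5, 172.6]
tcp_rot: [3.141, 0.002, -2.785]
contact_force: [1.6, 0.4, -0.0]
opening: 0.52
at [510.1 242.5 172.6] rpy [ 3.141e+00  2.000e-03 -2.785e+00] q [ 0.44  0.32  1.82  0.    1.   -1.49] F [ 1.6  0.4 -0. ] op 44.4 t 6.02
total dp [-42.7 -45.5   7.6] w [1.000e-03 1.000e-03 1.508e+00] rows needed 12.3
this call end: dp [-17.3 -18.4   3.1] w [0.001 0.    0.611]
```

```bash
python3 -m creep '[{"dp":[-4,-4,0],"angular":[0,0,0.12],"fingers":60},{"dp":[-8,-8,0],"angular":[0,0,0.24],"fingers":60},{"dp":[-12,-12,0],"angular":[0,0,0.36],"fingers":60},{"dp":[-16,-16,0],"angular":[0,0,0.48],"fingers":60},{"dp":[-20,-20,0],"angular":[0,0,0.6],"fingers":60}]'
python3 plan.py 566 214.8 165 114
```

```text
clock: 6.43
eef_pos: [535.4, 230.4, 170.0]
tcp_rot: [3.141, 0.0, 2.891]
contact_force: [0.7, 0.2, -0.1]
opening: 0.7
at [535.4 230.4 170. ] rpy [3.141 0.    2.891] q [ 0.4   0.35  1.78  0.    1.01 -0.92] F [ 0.7  0.2 -0.1] op 59.8 t 6.43
total dp [-33.5  -7.5   5.1] w [0.    0.    0.901] rows needed 7.4
this call end: dp [-22.7  -5.1   3.4] w [0.    0.    0.611]
```

```bash
python3 -m creep '[{"dp":[-6,-1,0],"angular":[0,0,0.12],"fingers":60},{"dp":[-12,-2,0],"angular":[0,0,0.24],"fingers":60},{"dp":[-18,-3,0],"angular":[0,0,0.36],"fingers":60},{"dp":[-24,-5,0],"angular":[0,0,0.48],"fingers":60},{"dp":[-30,-7,0],"angular":[0,0,0.6],"fingers":60}]'
python3 -m creep '[{"dp":[0,0,0],"angular":[0,0,0.1],"fingers":60},{"dp":[0,0,0],"angular":[0,0,0.2],"fingers":60},{"dp":[0,0,0],"angular":[0,0,0.3],"fingers":60},{"dp":[0,0,0],"angular":[0,0,0.3],"fingers":60}]'
python3 -c "
from h import *
crop('side','s6.png',210,150,460,350,3)
crop('top','t6.png',255,160,460,350,3)"
python3 plan.py 566 214.8 110 114
```

```text
clock: 6.85
eef_pos: [562.8, 216.3, 169.9]
tcp_rot: [-3.142, -0.0, 2.291]
contact_force: [0.0, -0.6, 0.2]
opening: 0.701
clock: 7.18
eef_pos: [562.6, 216.3, 169.8]
tcp_rot: [3.142, -0.0, 1.992]
contact_force: [0.2, -0.8, -0.7]
opening: 0.705
at [562.6 216.4 169.7] rpy [ 3.142 -0.     2.   ] q [ 0.36  0.38  1.74  0.    1.02 -0.06] F [-1.  -0.5 -0.5] op 60.1 t 7.28
total dp [-2.9  2.4 59.7] w [ 0.   -0.    0.01] rows needed 1.5
this call end: dp [-2.9  2.4 59.7] w [ 0.   -0.    0.01]
```

View pics/s6.png

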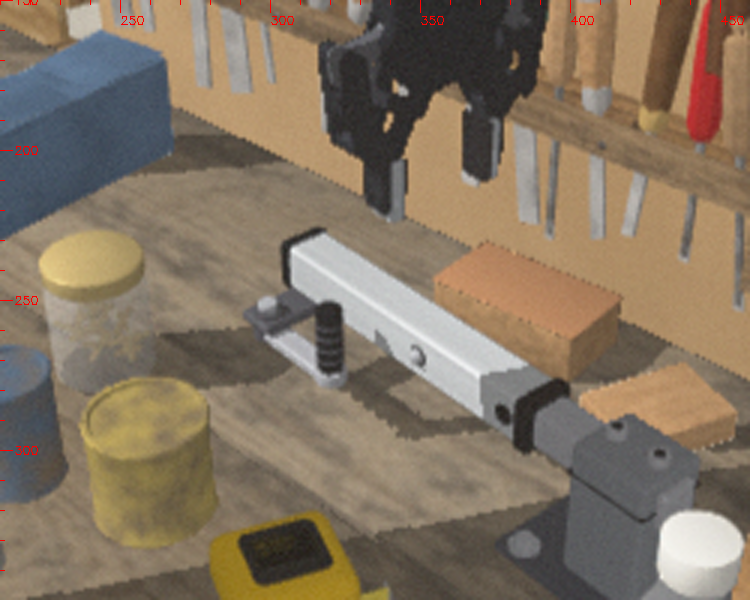

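View pics/t6.png

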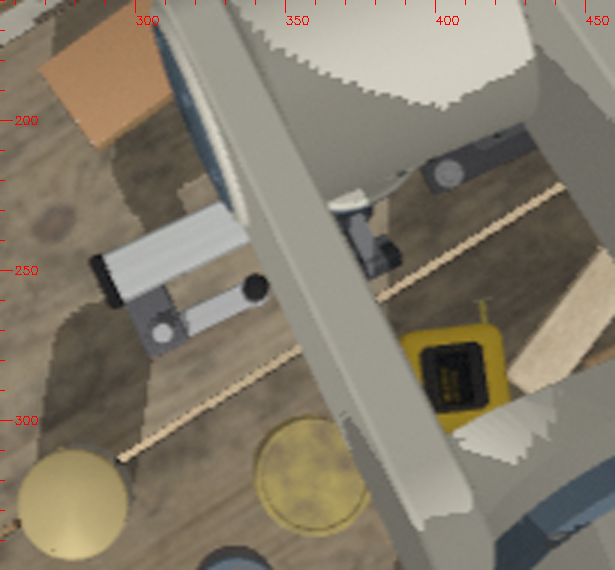

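```bash
python3 -m creep '[{"dp":[-1.5,1.2,30],"angular":[0,0,0],"fingers":60},{"dp":[-3,2.4,58],"angular":[0,0,0.005],"fingers":60},{"dp":[-3,2.4,75],"angular":[0,0,0.01],"fingers":60},{"dp":[-3,2.4,75],"angular":[0,0,0.01],"fingers":60}]'
python3 -c "
from h import *
crop('side','s7.png',270,170,400,300,5)"
python3 plan.py 566 214.8 54 114
```

```text
clock: 7.62
eef_pos: [563.7, 213.7, 90.9]
tcp_rot: [-3.136, -0.0, 1.99]
contact_force: [-0.1, 0.3, -0.5]
opening: 0.702
at [564.8 214.1  92.8] rpy [-3.138 -0.     1.989] q [ 0.36  0.48  1.78  0.    0.88 -0.06] F [0.4 0.4 0.2] op 59.7 t 7.67
total dp [ 0.1  1.6 38.8] w [-0.004 -0.    -0.   ] rows needed 0.9
this call end: dp [ 0.1  1.6 38.8] w [-0.004 -0.    -0.   ]
```

View pics/s7.png

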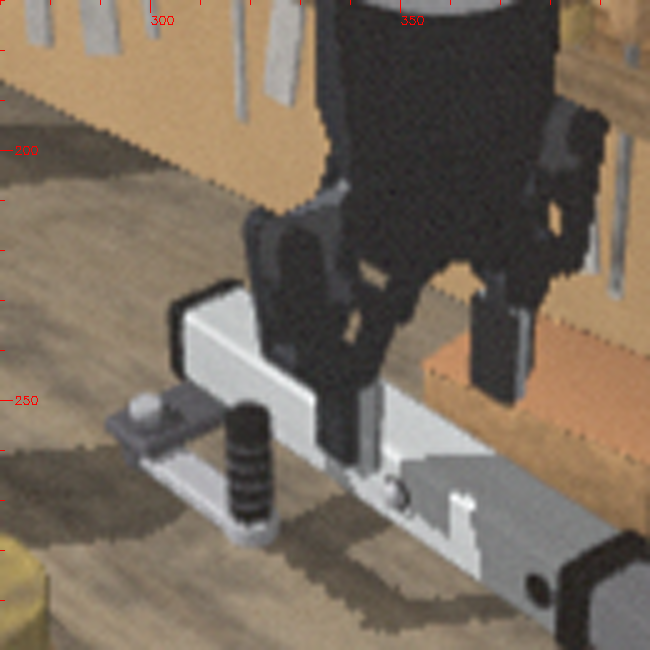

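```bash
python3 - <<'E'
from h import *
s=r.sense();M=R.from_euler('xyz',s['tcp_rot']).as_matrix();p=s['eef_pos']
print(p)
for y in(-30,30):
  for x in(-11,11):
    for z in(-8,):
      print(x,y,z,proj('side',p+M@[x,y,z]).round(1), (proj('side',p+M@[x,y,z])-[270,170])*5)
print('button',(proj('side',[p+M@[0,y,p[2]-75] for y in(-20,-17,17,20)])-[270,170])*5)
E
```

```text
[564.75207548 214.12429596  92.80408766]
-11 -30 -8 [[346.3 261.2]] [[381.28080338 455.94733928]]
11 -30 -8 [[337.7 255.4]] [[338.3728283  427.11644815]]
-11 30 -8 [[372.4 248.2]] [[512.10005123 390.97924762]]
11 30 -8 [[363.7 242.9]] [[468.59863812 364.37821542]]
button [[381.27810411 492.22691326]
 [387.8494364  488.89186325]
 [460.55225855 451.99408701]
 [466.81485134 448.81572693]]
```

```bash
python3 -m creep '[{"dp":[-1,1.6,15],"angular":[0,0,0],"fingers":60},{"dp":[-1,1.6,28],"angular":[0,0,0],"fingers":60},{"dp":[-1,1.6,38],"angular":[0,0,0],"fingers":60},{"dp":[-1,1.6,38],"angular":[0,0,0],"fingers":60},{"dp":[-1,1.6,38],"angular":[0,0,0],"fingers":60}]'
python3 -c "
from h import *
crop('side','s8.png',270,170,400,300,5)"
python3 plan.py 566.4 213.9 54 114
```

```text
clock: 8.08
eef_pos: [567.7, 214.3, 56.2]
tcp_rot: [-3.141, -0.0, 1.987]
contact_force: [0.7, 0.4, 0.3]
opening: 0.703
at [568.1 214.4  56.7] rpy [ 3.142 -0.     1.987] q [ 0.36  0.54  1.8   0.    0.81 -0.06] F [ 1.  -0.5 -0.4] op 60.3 t 8.13
total dp [ 0.2 -1.8  2.7] w [ 0.    -0.    -0.002] rows needed 0.1
this call end: dp [ 0.2 -1.8  2.7] w [ 0.    -0.    -0.002]
```

View pics/s8.png

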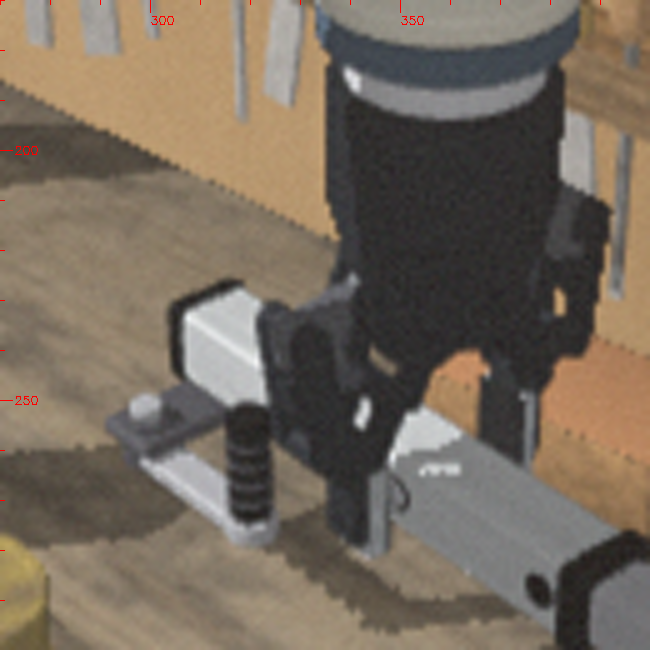

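```bash
python3 -m creep '[{"dp":[0,-1.8,2],"angular":[0,0,0],"fingers":60},{"dp":[0,-1.8,2],"angular":[0,0,0],"fingers":20},{"dp":[0,-1.8,2],"angular":[0,0,0],"fingers":20},{"dp":[0,-1.8,2],"angular":[0,0,0],"fingers":20},{"dp":[0,-1.8,2],"angular":[0,0,0],"fingers":20}]' 60
python3 -m creep '[{"dp":[0,0,0],"angular":[0,0,0],"fingers":20},{"dp":[0,0,0],"angular":[0,0,0],"fingers":20}]'
python3 -c "
from h import *
crop('side','s9.png',270,170,400,300,5)"
python3 plan.py 566.4 213.9 54 114
```

```text
clock: 8.55
eef_pos: [566.2, 213.5, 55.0]
tcp_rot: [-3.141, -0.0, 1.987]
contact_force: [-3.3, -1.4, 6.0]
opening: 0.343
clock: 8.72
eef_pos: [566.2, 213.6, 55.1]
tcp_rot: [-3.141, -0.0, 1.987]
contact_force: [-3.4, -2.0, 6.1]
opening: 0.342
at [566.2 213.5  55. ] rpy [-3.141 -0.     1.987] q [ 0.36  0.54  1.8   0.    0.8  -0.06] F [-3.2 -1.6  7.4] op 29.0 t 8.77
total dp [0.3 0.3 1. ] w [-0.    -0.    -0.003] rows needed 0.0
this call end: dp [0.3 0.3 1. ] w [-0.    -0.    -0.003]
```

View pics/s9.png

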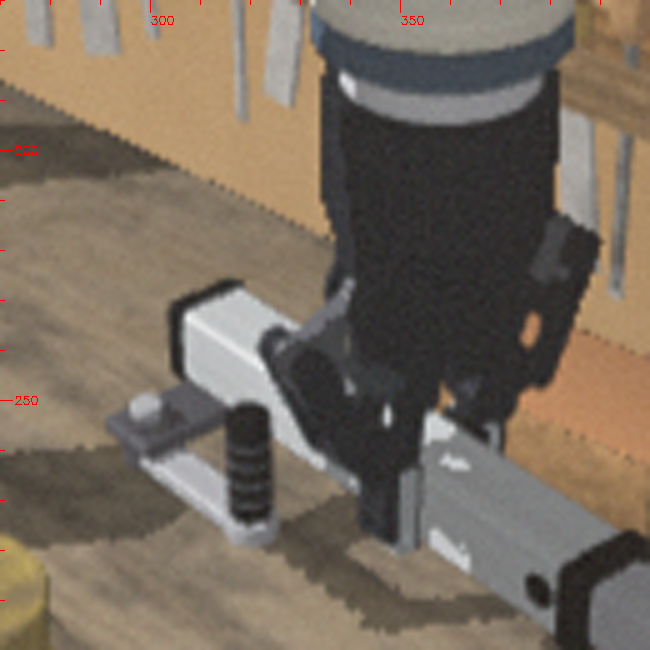

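```bash
python3 -m creep '[{"dp":[3,0,0],"angular":[0,0,0],"fingers":20},{"dp":[7,0,0],"angular":[0,0,0],"fingers":20},{"dp":[12,0,0],"angular":[0,0,0],"fingers":20},{"dp":[17,0,0],"angular":[0,0,0],"fingers":20}]'
python3 plan.py 566.4 213.9 54 114
python3 -c "
from h import *
crop('side','s10.png',270,200,400,320,5)"
```

```text
clock: 9.1
eef_pos: [559.9, 227.8, 55.1]
tcp_rot: [-3.142, 0.002, 1.987]
contact_force: [0.1, -9.3, 6.4]
opening: 0.342
at [559.9 227.8  55.1] rpy [-3.142e+00  2.000e-03  1.987e+00] q [ 0.38  0.53  1.8  -0.    0.8  -0.03] F [ 0.1 -9.3  6.4] op 29.2 t 9.1
total dp [-15.3   0.3   1.1] w [-0.     0.002 -0.003] rows needed 0.4
this call end: dp [-15.3   0.3   1.1] w [-0.     0.002 -0.003]
```

View pics/s10.png

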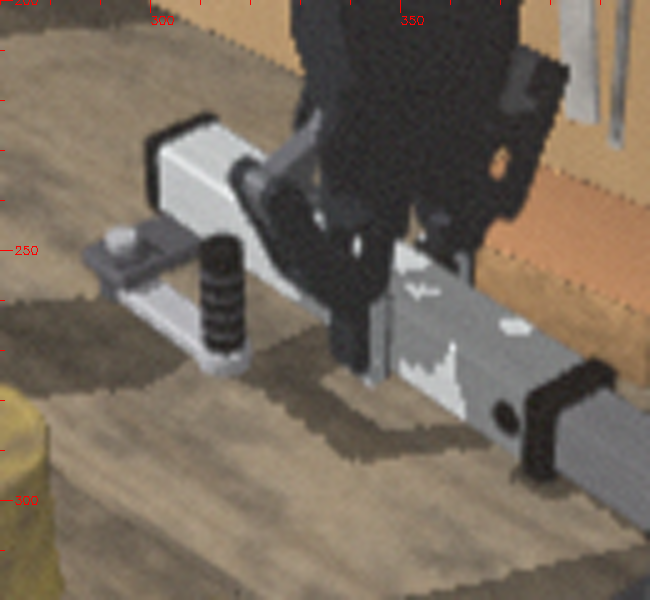

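```bash
python3 -m creep '[{"dp":[9,0,0],"angular":[0,0,0],"fingers":20},{"dp":[18,0,0],"angular":[0,0,0],"fingers":20},{"dp":[27,0,0],"angular":[0,0,0],"fingers":20},{"dp":[36,0,0],"angular":[0,0,0],"fingers":20},{"dp":[44,0,0],"angular":[0,0,0],"fingers":20}]'
python3 -m creep '[{"dp":[2,0,0],"angular":[0,0,0],"fingers":20},{"dp":[2,0,0],"angular":[0,0,0],"fingers":20}]'
python3 plan.py 566.2 213.5 55 113.85
```

```text
clock: 9.57
eef_pos: [542.1, 268.3, 55.0]
tcp_rot: [3.142, 0.002, 1.987]
contact_force: [1.1, -7.2, 7.0]
opening: 0.347
clock: 9.73
eef_pos: [540.5, 272.1, 55.1]
tcp_rot: [3.141, -0.001, 1.986]
contact_force: [-6.5, 6.9, 5.9]
opening: 0.343
at [540.5 272.1  55.1] rpy [ 3.141e+00 -1.000e-03  1.986e+00] q [0.46 0.53 1.8  0.   0.8  0.05] F [-6.5  6.9  5.9] op 29.3 t 9.73
total dp [-64.   -0.1   0. ] w [ 0.    -0.001 -0.001] rows needed 1.6
this call end: dp [-64.   -0.1   0. ] w [ 0.    -0.001 -0.001]
```

```bash
python3 -m creep '[{"dp":[1.5,0,0],"angular":[0,0,0],"fingers":20},{"dp":[3,0,0],"angular":[0,0,0],"fingers":20},{"dp":[4.5,0,0],"angular":[0,0,0],"fingers":20},{"dp":[6,0,0],"angular":[0,0,0],"fingers":20},{"dp":[6,0,0],"angular":[0,0,0],"fingers":20}]'
python3 plan.py 566.2 213.5 55 113.85
python3 -c "
from h import *
crop('side','s11.png',270,200,400,320,5)"
```

```text
clock: 10.15
eef_pos: [538.4, 276.8, 55.1]
tcp_rot: [3.142, 0.0, 1.987]
contact_force: [-2.6, -0.6, 5.6]
opening: 0.342
at [538.4 276.8  55.1] rpy [3.142 0.    1.987] q [ 0.47  0.54  1.8  -0.    0.8   0.06] F [-2.6 -0.6  5.6] op 29.2 t 10.15
total dp [-69.2  -0.1   0.1] w [ 0.  0. -0.] rows needed 1.7
this call end: dp [-69.2  -0.1   0.1] w [ 0.  0. -0.]
```

View pics/s11.png

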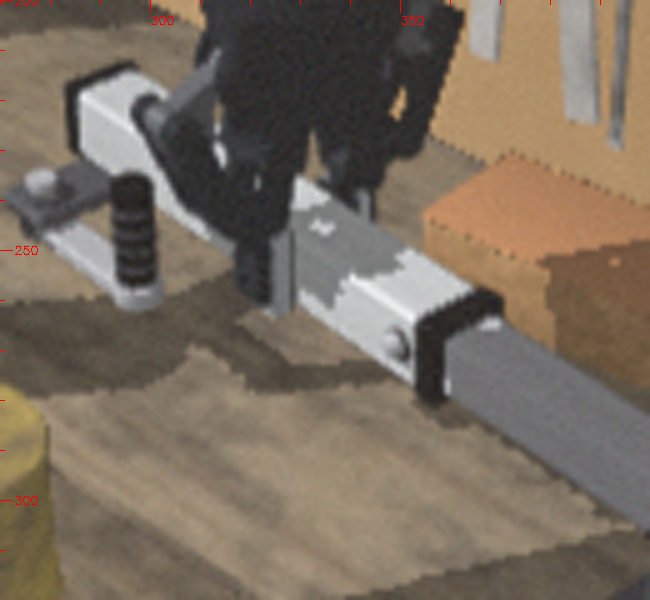

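```bash
python3 -m creep '[{"dp":[1,0,0],"angular":[0,0,0],"fingers":20},{"dp":[1,0,0],"angular":[0,0,0],"fingers":60},{"dp":[1,0,0],"angular":[0,0,0],"fingers":60},{"dp":[1,0,0],"angular":[0,0,0],"fingers":60},{"dp":[1,0,0],"angular":[0,0,0],"fingers":60}]'
python3 -m creep '[{"dp":[0,0,-20],"angular":[0,0,0],"fingers":60},{"dp":[0,0,-60],"angular":[0,0,0],"fingers":60},{"dp":[0,0,-100],"angular":[0,0,0],"fingers":60},{"dp":[0,0,-140],"angular":[0,0,0],"fingers":60},{"dp":[0,0,-180],"angular":[0,0,0],"fingers":60}]'
python3 plan.py 330 -50 300 100
```

```text
clock: 10.62
eef_pos: [538.1, 277.7, 54.3]
tcp_rot: [3.141, -0.0, 1.987]
contact_force: [-0.7, 0.5, -0.9]
opening: 0.706
clock: 11.03
eef_pos: [537.7, 277.5, 236.1]
tcp_rot: [-3.141, 0.0, 1.987]
contact_force: [1.7, 1.1, -0.0]
opening: 0.699
at [537.7 277.5 236.1] rpy [-3.141  0.     1.987] q [ 0.47  0.32  1.67 -0.    1.15  0.06] F [ 1.7  1.1 -0. ] op 59.7 t 11.03
total dp [-215.6 -322.4  -63.8] w [-0.     0.     0.241] rows needed 9.6
this call end: dp [-112.4 -168.1  -33.3] w [-0.     0.     0.126]
```

Retreat so the top camera has a clear view.

```bash
python3 -m creep '[{"dp":[-20,-30,-12],"angular":[0,0,0.025],"fingers":60},{"dp":[-42,-63,-24],"angular":[0,0,0.05],"fingers":60},{"dp":[-64,-96,-36],"angular":[0,0,0.075],"fingers":60},{"dp":[-86,-128,-48],"angular":[0,0,0.1],"fingers":60},{"dp":[-108,-160,-60],"angular":[0,0,0.12],"fingers":60}]'
python3 -m creep '[{"dp":[-20,-30,0],"angular":[0,0,0.02],"fingers":60},{"dp":[-42,-63,0],"angular":[0,0,0.05],"fingers":60},{"dp":[-64,-96,0],"angular":[0,0,0.075],"fingers":60},{"dp":[-86,-128,0],"angular":[0,0,0.1],"fingers":60},{"dp":[-108,-160,0],"angular":[0,0,0.12],"fingers":60}]'
python3 -c "
from h import *
crop('side','s12.png',210,200,410,350,4)
crop('top','t12.png',235,160,435,350,4-1)"
```

```text
clock: 11.45
eef_pos: [434.0, 113.0, 294.7]
tcp_rot: [3.142, 0.0, 1.866]
contact_force: [0.1, 0.0, 1.6]
opening: 0.703
clock: 11.87
eef_pos: [312.3, -36.6, 294.3]
tcp_rot: [3.141, 0.0, 1.746]
contact_force: [0.6, -1.0, 0.2]
opening: 0.702
```

View pics/s12.png

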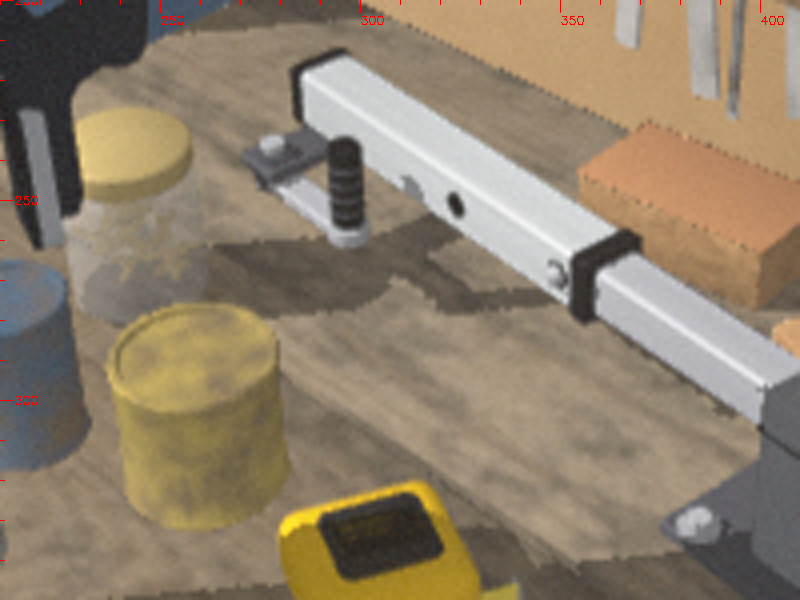

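View pics/t12.png

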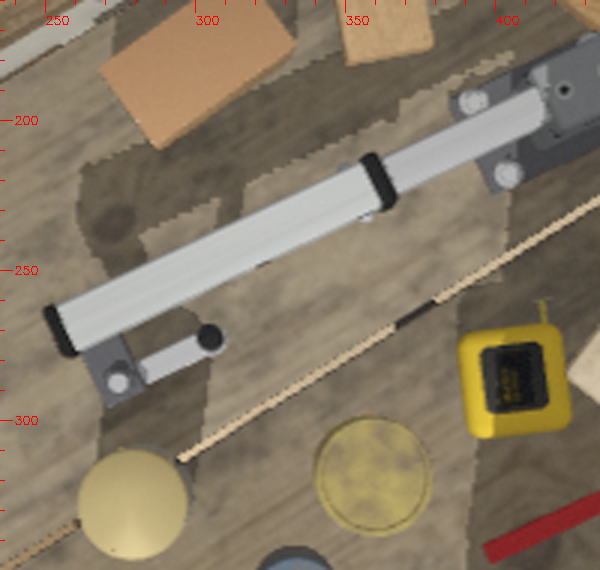

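```bash
python3 -c "
from h import *
a=cv2.imread('pics/top0.png');b=optics.grab_frame('top')
f=lambda i:cv2.resize(i[205:245,330:385],None,fx=10,fy=10,interpolation=cv2.INTER_CUBIC)[:300]
import numpy as np
cv2.imwrite('pics/cmp.png',np.vstack([f(a),f(b)]))"
python3 plan.py 300 0 300 100
```

```text
at [312.6 -37.4 294.5] rpy [3.141e+00 1.000e-03 1.742e+00] q [-0.12 -0.25  2.13 -0.    1.26 -0.29] F [-0.2 -1.1  0.3] op 60.1 t 12.02
total dp [39.  -6.  -5.6] w [ 0.001  0.001 -0.004] rows needed 1.0
this call end: dp [39.  -6.  -5.6] w [ 0.001  0.001 -0.004]
```

View pics/cmp.png

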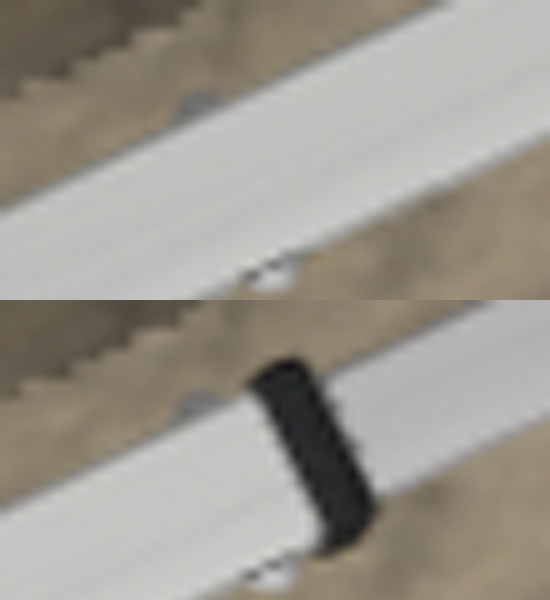

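Both buttons stick out exactly as they did at the start, near one at about (357,232) and far one at about (350,215). The arm is folded in, the jar is still at (279,328), and the robot is clear of everything.

```bash
python3 -c "
from rig import r
print(r.sign_off())"
```

```text
the job is handed in; nothing more can be done
None
```

The stock stop is at its next setting, with the stop arm folded in and the jar where it stood. I handed the job in at about 12 s.

- **Stop arm:** I gripped the knob and swung it in. At the end, a further 2 mm push moved it only 0.1 mm, so it is on its end stop. The pictures show it lying alongside the tube.
- **Tube:** I pinched both buttons flush (opening read 29 mm on the 30 mm tube) and drew the tube out. The gripper had moved 69.2 mm when the load dropped to near zero.
- **Last pictures:** Both buttons stick out through the second pair of holes as far as they did at the start. The jar has not moved in the picture, and the gripper is well clear. The far button shows only faintly, in the top view alone. I did not pull on the tube to test the lock.

**Disagreement:** The camera fit and the gripped knob differed by about 2 mm. The side camera placed the buttons about another 2 to 4 mm off. I aimed between them, and that was within what the pads could cover.

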